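# Release a moulded pipe fitting from its trimming nest and present it level for inspection

### The arm

A 6-joint arm with a two-finger parallel gripper is mounted at the origin on the work surface. World frame = base frame: x ahead of the robot, y to its left, z up, the work surface at z = 0. Lengths are in m, angles in degrees, forces in N, time in s.
With the tool pointing down it reaches from about 0.375 to 0.9 m from the base axis. Payload 3.1 kg.
Tool frame: the origin (TCP) lies on the centre line of the jaws, within the pads' length; the fingertips stand 22 mm ahead of it and the grasp point (between the pads) lies 3 mm ahead of it (tip_extent is the distance from the TCP to the fingertips, in m); z points along the fingers, y is the line along which they close (so a half turn about z gives the same grasp; the last joint's range is limited). The gripper opens to 87 mm and grips with 3 to 60 N. Pads are 19 mm wide; open, the fingers measure 117 mm over their backs; the gripper's body (75 mm by 190 mm) begins 51 mm behind the grasp point.
Start: joints at [-80.701, 30.224, 82.088, -0, 67.689, -10.227], TCP at [0.209, -0.589, 0.245] pointing down, gripper open.
Joint ranges: [-176.69, 176.69], [-43.24, 126.21], [12.49, 139.97], [-82, 262], [0, 151.66], [-163.58, 163.58]. Speed limits (degrees/s): [159.86, 159.86, 180, 180, 180, 180].

### API

Orientations are given as [roll, pitch, yaw] about the fixed x, y, z axes, in that order (R = Rz(yaw) Ry(pitch) Rx(roll)).
In Python, from bench import * gives the robot as it stands. The module is installed in compiled form; this text tells all that it offers. Calls block until the motion is done:
- move_pose(position, orientation): joint-space move of the TCP to a pose.
- servo_line(position, vel=0.15, rotation=None, contact_N=None): straight line of the TCP; rotation=None keeps the orientation; vel is the mean speed in m/s. With contact_N (N) it stops when the force on the tool has changed by that much, and returns True; else False.
- goto_joints(angles): joint-space move.
- grip(opening, f_grip=None): finger opening in m; f_grip is the grip in N (None keeps the last); returns when the fingers have stopped.
- wait(seconds).
- inverse_kinematics(position, orientation): joint angles nearest the present ones, or None.
- snapshot(name): name is "side" or "top"; returns the picture (400x640x3 uint8, blue, green, red); there is no depth.
- camera_info(name): a dict with "fovy" (degrees; the focal length in pixels is half the picture's height over the tangent of half this angle, whatever the lens; pixels are square), "cx", "cy" (the principal point, pixels), "k1" (the pictures are not rectified: a ray, as slopes to the right and down, at radius r is drawn at 1 + k1 r^2 times it, then the intrinsics apply), "R" (3x3) and "t" (3): a world point X has camera coordinates R X + t. Camera axes: x right, y down, z forward; pixel columns grow to the right and rows downward; lengths in m; the calibration is good to about 2 mm. A picture is of the moment at which its call begins. camera_info takes no time and is no camera call.
A pose or a line that the arm cannot do raises PlanningError and nothing moves.
- sign_off(): hands the job in; it is judged then, once.
Readings, each from a call of its own:
- current_clock(): time.
- current_q(): joint angles.
- current_joint_velocities(): joint speeds.
- current_joint_torque(): joint torques, N m.
- current_eef_pos(): TCP position.
- current_tcp_rot(): TCP orientation.
- current_contact_force(): force on the tool from outside, world axes, zero at the start.
- current_ft_torque(): the same for the moment, N m.
- current_opening(): finger opening in m.
- current_grasp_force(): force on a finger pad.
Only numpy, scipy, OpenCV 4.12 (cv2) and the standard library are available. Lean on these libraries where they do the work, as an engineer would, in place of code of your own. Each camera call takes 0.05 s, during which the arm holds its last target. There are 200 camera calls.

### The job

Wind the handwheel clockwise until the retaining jaw is fully back against its stop, then draw the flanged black pipe fitting up out of the nest, turn it from upright to level, and hold it still and level, about 20 cm up, over the middle of the flat viewing plate. The program finishes while the gripper is still holding the fitting there; leave the jaw wound back, and do not disturb the bottle, basket, screwdriver or loose collar.

Things in the scene. Friction and masses are not known exactly. Their poses are not given: they have to be found in the camera images.
- nest: Trimming fixture fixed to the bench. Origin on the bench on the axis of the nest hole; y points along the slide towards the handwheel, z up. Aluminium block 110 x 110 mm, 55 high, with a blind upright hole 31 mm wide, 40 deep. Then on +y: the jaw's slide, a steel stop bar (face at y = 95 mm, top 76 high), a gearbox (y 107-207, 60 high). Base plate y -60 to 250, x +-65 mm.
- jaw (a joint): Gap in m between the steel retaining jaw's back and the stop bar: 0 = touching the stop (rigid end), 0.012 to 0.022 at the start. The jaw is a plate 60 mm wide, 63 to 71 mm above the bench, front edge at y = 38 mm minus the gap (nest frame): it overhangs the fitting's flange until wound back, and clears it by 6 mm at the stop.
- handwheel (a joint): Handwheel angle in rad, growing counter-clockwise seen from above; gap = 0.004 m x angle, 0 = jaw at its stop. Turning clockwise seen from above (3 to 5.5 rad) winds the jaw back. It takes about 1 to 3 N at the crank handle and stays where it is left.
- wheel_axis (a point): Point on the handwheel's vertical axis at the height of the wheel's upper face, 90 mm above the bench (nest frame: x 0, y 165 mm). The wheel is a black disc of 110 mm diameter, 10 mm thick.
- crank_top (a point): Centre of the top of the crank handle: upright, round, black, 16 mm diameter, 45 mm high, standing on the wheel's upper face 42 mm from its axis, top 135 mm above the bench. It revolves freely on its own pin, so it can be gripped from above and led round the circle without turning the gripper.
- fitting: Black plastic flanged pipe fitting, 0.08 to 0.17 kg, 139 mm long. Origin at the centre of its lower end, z along its axis. From there up: stub 28 mm diameter, 38 long (in the nest hole); flange 64 mm diameter, 6 thick (rests on the block); plain pipe 28 mm diameter, 95 long. Seated, its lower end is 17 mm and its top 156 mm above the bench.
- fitting_grip (a point): Point on the fitting's axis, 108 mm from its lower end (31 mm below the top of the pipe), a good place to grip.
- plate: Flat viewing plate fixed to the bench, 160 x 120 x 8 mm, white in an aluminium frame. Origin at the centre of its underside.
- bottle: White plastic bottle with an orange cap, 52 mm diameter, 140 mm high, standing; origin under its centre. Leave alone.
- basket: Green plastic bowl-shaped basket, 160 mm diameter, 70 mm high; origin under its centre. Leave alone.
- screwdriver: Screwdriver with a wooden grip, 160 mm long, lying on the bench, along its x axis. Leave alone.
- collar: Loose black plastic ring, 48 mm outside, 31 mm inside, 14 mm high, lying flat; origin under its centre. Leave alone.
Mind the look-alikes: they are no part of the job. What is meant by the fitting is not red, turquoise or yellow, and is the larger of those in its own colour.

How it is judged (in metres and radians):
On the way, in this order (a step that is already met when the one before it is completed fails the run):
1. the jaw is wound back against its stop (gap under 1.5 mm) with the fitting still seated (value of joint jaw below 0.0015 m and z of fitting in the frame of nest below 0.025 m), for 0.2 s.
2. the fitting is drawn out: its lower end is above the nest block (z of fitting in the frame of nest above 0.06 m and value of joint jaw below 0.003 m), for 0.1 s.
At the end, for the whole second after the job is handed in: The gripper still holds the fitting, still (under 30 mm/s) and level (axis within 17 degrees of horizontal), its grip point 150 to 300 mm above the bench and within 80 mm sideways of the viewing plate's centre, carried by nothing but the fingers, and the jaw is still within 3 mm of its stop (angle between fitting's own z axis and vertical between 1.274 and 1.868 rad and height (world z) of fitting_grip between 0.15 and 0.3 m and horizontal distance between fitting_grip and plate below 0.08 m and contact force between fitting and the fingers above 1 N and contact force between fitting and nest below 0.2 N and contact force between fitting and plate below 0.2 N and linear speed of fitting below 0.03 m/s and value of joint jaw below 0.003 m); the arm keeps its last pose, push and grip.
It fails at once if a bystander is moved by more than 30 mm (distance of any of bottle, basket, screwdriver, collar from where it was at the start of the episode above 0.03 m).
It also fails if it takes over 58 s, if anything falls off the work surface, if the arm or the gripper's body presses on something with over 40 N, if the wrist force passes 120 N, or if a joint passes its speed limit or range.

## Working session

There is one attempt and no reset: what is moved stays moved. The work goes in short steps, each a Python script; the robot and the scene stay as the last script left them, time stands still between calls to the robot, and variables do not carry over. Pictures are saved under pics/ and viewed, at most 10 in all, crops included, and the job is handed in when it is done.

```bash
mkdir -p pics
cat > h.py <<'E'
from bench import *
import numpy as np, cv2
def K(n):
    c=camera_info(n); f=200/np.tan(np.radians(c["fovy"])/2)
    return c,np.array([[f,0,c["cx"]],[0,f,c["cy"]],[0,0,1.]])
def ray(n,p):
    c,k=K(n); R=np.array(c["R"]);t=np.array(c["t"])
    d=(np.array(p,float)-k[:2,2])/k[0,0]; u=d.copy()
    for _ in range(30): u=d/(1+c["k1"]*(u@u))
    return -R.T@t, R.T@np.r_[u,1]
def onz(n,p,z):
    o,d=ray(n,p); return o+d*(z-o[2])/d[2]
def proj(n,X):
    c,k=K(n); x=np.array(c["R"])@np.array(X,float)+np.array(c["t"]); u=x[:2]/x[2]
    return u*(1+c["k1"]*(u@u))*k[0,0]+k[:2,2]
E
python3 - <<'E'
from h import *
for n in("side","top"):
    cv2.imwrite(f"pics/{n}0.png",snapshot(n)); c=camera_info(n); o,_=ray(n,(320,200)); print(n,c["fovy"],c["k1"],o)
print(current_clock())
E
```

```text
side 43.39653632587769 -0.07164465017767897 [0.13016104 1.06221826 0.98607419]
top 49.93694805226266 -0.10160844256219867 [0.41878391 0.07338583 1.07245293]
0.1
```

View pics/top0.png

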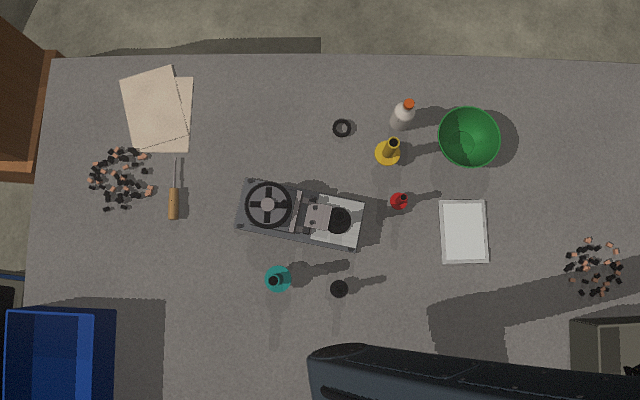

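View pics/side0.png

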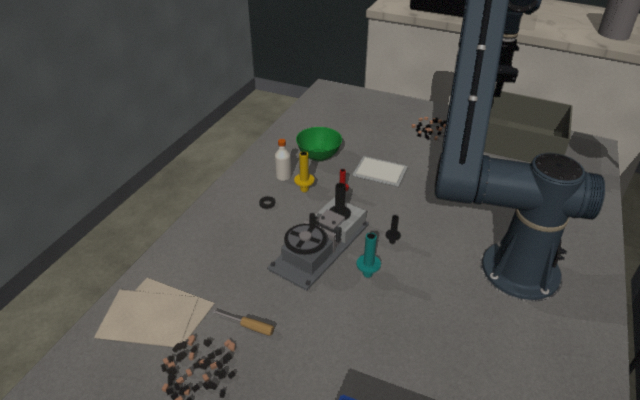

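The top view shows the nest with a black fitting at (340,220) and the wheel at (268,205). The plate is at (464,231). The candidates are: black in the nest (340,220), small black (339,289), turquoise (278,279), yellow (388,151) and red (399,201). The larger black one, seated under the jaw, fits the description. I'll confirm it in an enlarged crop.

Run:
```python
from h import *
t=cv2.imread("pics/top0.png")[165:305,225:385]; s=cv2.imread("pics/side0.png")[170:290,260:420]
g=lambda a:np.clip(255*(a/255.)**.55,0,255).astype(np.uint8)
cv2.imwrite("pics/ct.png",g(cv2.resize(t,None,fx=4.25,fy=4.25,interpolation=cv2.INTER_CUBIC)))
cv2.imwrite("pics/cs.png",g(cv2.resize(s,None,fx=5,fy=5,interpolation=cv2.INTER_CUBIC)))
```

```text
(no output)
```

View pics/ct.png

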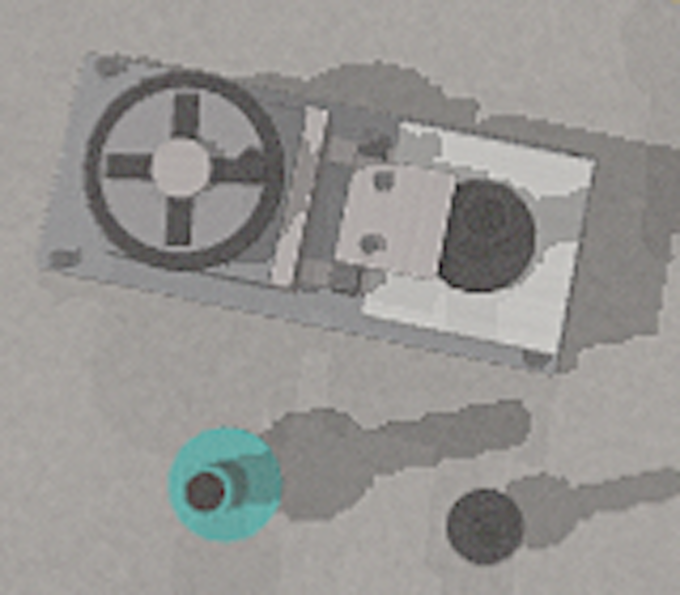

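View pics/cs.png

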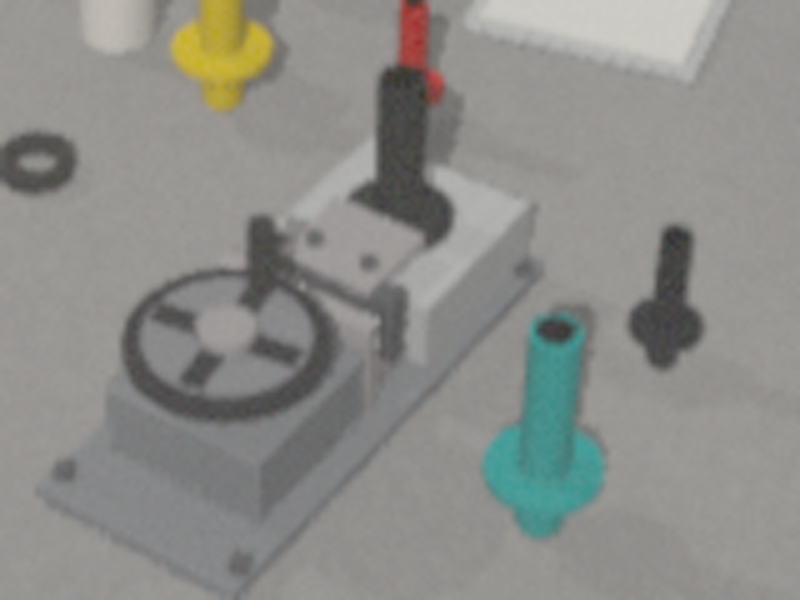

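The crop confirms it: the black fitting under the jaw (top at (340,215)) is much larger than the loose black one. The crank handle is at top-view (284,203), with its top at side-view (312.6,214.4). Next I'll work out positions.

Run:
```python
from h import *
from scipy.spatial.transform import Rotation as Ro
T=lambda x,y:((x+.5)/4.25-.5+225,(y+.5)/4.25-.5+165)
S=lambda x,y:((x+.5)/5-.5+260,(y+.5)/5-.5+170)
def tri(p,q):
    a,u=ray("top",p);b,v=ray("side",q); s=np.linalg.lstsq(np.c_[u,-v],b-a,rcond=None)[0]
    P,Q=a+u*s[0],b+v*s[1]; return (P+Q)/2,np.linalg.norm(P-Q)
print("wheel",onz("top",T(184.5,170),.09), onz("side",S(229,343),.09))
print("pipe top",onz("top",T(487,212),.156),onz("side",S(403,75),.156),tri(T(487,212),S(403,75)))
print("flange",onz("top",T(486,236),.061))
print("crank top",onz("side",S(263,222),.135),onz("top",T(252,157),.135),tri(T(252,157),S(263,222)))
print("block corners",onz("top",T(595,158),.055),onz("top",T(556,352),.055),onz("top",T(402,122),.055),onz("top",T(362,313),.055))
im=cv2.imread("pics/top0.png");w=cv2.inRange(im,(170,)*3,(255,)*3);w[:, :430]=0
c=max(cv2.findContours(w,0,2)[0],key=cv2.contourArea);r=cv2.minAreaRect(c);print(r,"plate",onz("top",r[0],.008))
for n,p in dict(bottle=(402,118),basket=(469,137),collar=(342,128),yellow=(388,152),red=(399,201),blk=(339,289),turq=(278,279)).items(): print(n,onz("top",p,.02)[:2])
print(Ro.from_euler('xyz',[180,0,0],degrees=True).as_matrix()[:,1],current_tcp_rot(),current_q())
```

```text
wheel [0.54804517 0.19828777 0.09      ] [0.54516262 0.20311073 0.09      ]
pipe top [0.51896923 0.03660524 0.156     ] [0.51724437 0.03432826 0.156     ] (array([0.51770276, 0.0363425 , 0.15746986]), np.float64(0.002293266165361898))
flange [0.51595305 0.03335201 0.061     ]
crank top [0.54675013 0.1556638  0.135     ] [0.54916277 0.15763176 0.135     ] (array([0.54762269, 0.15709732, 0.13618658]), np.float64(0.002844237522821674))
block corners [ 0.56087183 -0.02830688  0.055     ] [ 0.45225524 -0.00568199  0.055     ] [0.58075762 0.08050045 0.055     ] [0.47322251 0.10196905 0.055     ]
((463.8233337402344, 230.98251342773438), (56.1342658996582, 38.8891716003418), 86.90594482421875) plate [ 0.49483556 -0.28167883  0.008     ]
bottle [ 0.78383254 -0.13095113]
basket [ 0.73522614 -0.3036241 ]
collar [0.75549329 0.02375005]
yellow [ 0.69320151 -0.09256188]
red [ 0.56818646 -0.11739006]
blk [0.35368592 0.03157032]
turq [0.37636134 0.17873478]
[ 0.0000000e+00 -1.0000000e+00  1.2246468e-16] [-1.79890988e+02 -2.01706092e-02  1.95214810e+01] [-8.07028901e+01  3.02735928e+01  8.21477728e+01  5.40803302e-04
  6.76894955e+01 -1.02245961e+01]
```

```bash
cat > w.py <<'E'
from h import *
import sys
W=np.array([.5475,.199]); R=.042; O=[180,0,90]
E
python3 - <<'E'
from w import *
T=lambda x,y:((x+.5)/4.25-.5+225,(y+.5)/4.25-.5+165)
j=onz("top",T(446,222),.071)[:2]-[.517,.0368]; print("gap mm",38-1e3*j@[.185,.983])
for az in range(-180,180,30):
  for el in(0,8):
    q=inverse_kinematics([.495,-.28,.22],[180-0,0,0]) if 0 else None
    from scipy.spatial.transform import Rotation as Ro
    a=np.radians(az);e=np.radians(el)
    z=np.array([np.cos(a)*np.cos(e),np.sin(a)*np.cos(e),-np.sin(e)]); y=np.array([-np.sin(a),np.cos(a),0])
    for s in(1,-1):
      M=np.c_[np.cross(s*y,z),s*y,z]
      q=inverse_kinematics([.495,-.28,.22],Ro.from_matrix(M).as_euler('xyz',degrees=True))
      if q is not None: print(az,el,s,np.round(q))
C=np.array([.548,.157])
move_pose([*C,.20],O); grip(.05,20)
print(current_clock())
servo_line([*C,.122],.08,contact_N=6); print(current_eef_pos(),current_contact_force())
grip(.0,20); print(current_opening(),current_grasp_force(),current_contact_force(),current_eef_pos(),current_clock())
cv2.imwrite("pics/s1.png",cv2.resize(snapshot("side")[130:290,240:440],None,fx=3,fy=3))
E
```

```text
gap mm 18.311219627424045
-180 0 1 [-27.  66.  54. -46. 140.  51.]
-180 0 -1 [ -27.   66.   54.  -46.  140. -129.]
-180 8 1 [-28.  63.  55. -41. 135.  54.]
-180 8 -1 [ -28.   63.   55.  -41.  135. -126.]
-150 0 1 [-19.  61.  68. -61. 120.  48.]
-150 0 -1 [ -19.   61.   68.  -61.  120. -132.]
-150 8 1 [-19.  58.  69. -56. 116.  48.]
-150 8 -1 [ -19.   58.   69.  -56.  116. -132.]
-120 0 1 [-13.  56.  88. -76. 100.  55.]
-120 0 -1 [ -13.   56.   88.  -76.  100. -125.]
-120 8 1 [-13.  52.  88. -72.  94.  52.]
-120 8 -1 [ -13.   52.   88.  -72.   94. -128.]
-90 0 1 [-13.  53. 109. 258.  86.  72.]
-90 0 -1 [ -13.   53.  109.  258.   86. -108.]
-90 8 1 [-13.  48. 109. 261.  78.  68.]
-90 8 -1 [ -13.   48.  109.  261.   78. -112.]
-60 0 1 [-24.  57. 129. 216.  95.  93.]
-60 0 -1 [-24.  57. 129. 216.  95. -87.]
-60 8 1 [-24.  50. 130. 216.  82.  90.]
-60 8 -1 [-24.  50. 130. 216.  82. -90.]
0 0 1 [-71.  57. 130. 109.  92.  84.]
0 0 -1 [-71.  57. 130. 109.  92. -96.]
0 8 1 [-71.  50. 130. 109.  82.  90.]
0 8 -1 [-71.  50. 130. 109.  82. -90.]
30 0 1 [-72.  53. 110.  78.  94. 107.]
30 0 -1 [-7
[... 299 characters left out ...]
123.]
90 0 -1 [-57.  61.  69.  45. 130. -57.]
90 8 1 [-57.  58.  70.  41. 125. 122.]
90 8 -1 [-57.  58.  70.  41. 125. -58.]
120 0 1 [-47.  66.  54.  24. 148. 111.]
120 0 -1 [-47.  66.  54.  24. 148. -69.]
120 8 1 [-47.  63.  55.  21. 142. 109.]
120 8 -1 [-47.  63.  55.  21. 142. -71.]
150 8 1 [-37.  65.  49. -13. 147.  78.]
150 8 -1 [ -37.   65.   49.  -13.  147. -102.]
3.8833
[0.54846998 0.15706627 0.12249972] [ 0.03517707  0.44857926 -1.17219541]
0.015734296123482098 20.000296173384413 [-1.87254664  0.1766846   1.62848885] [0.54761383 0.15701402 0.12207007] 5.7<sys>:0: UserWarning: Gimbal lock detected. Setting third angle to zero since it is not possible to uniquely determine all angles.
```

View pics/s1.png

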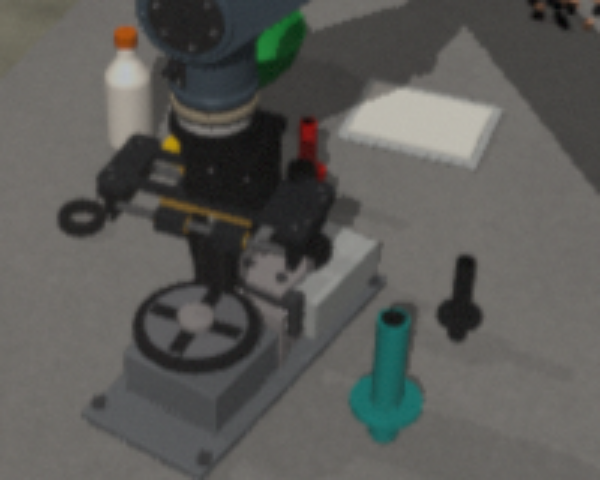

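The handle is gripped (opening 15.7 mm), and the estimated gap is 18 mm, so about 4.6 rad to wind clockwise.

Run:
```python
from w import *
z=current_eef_pos()[2]; a0=-90
for i in range(1,30):
    a=np.radians(a0-12*i); u=np.array([np.cos(a),np.sin(a)]); t=np.array([u[1],-u[0]])
    servo_line([*(W+R*u),.122],.06)
    f=np.array(current_contact_force())[:2]; p=np.array(current_eef_pos())[:2]-W
    print(12*i,"tan %.1f rad %.1f"%(f@t,f@u),"ang %.1f r %.4f"%(np.degrees(np.arctan2(p[1],p[0])),np.hypot(*p)))
    if i>2 and f@t<-9 or np.hypot(*f)>30: break
print(current_clock(),current_opening())
```

```text
12 tan 0.7 rad -1.0 ang -103.1 r 0.0420
24 tan 1.7 rad -1.4 ang -115.5 r 0.0420
36 tan 1.4 rad -1.1 ang -127.3 r 0.0420
48 tan 1.0 rad -1.7 ang -139.2 r 0.0419
60 tan 1.1 rad -1.4 ang -151.0 r 0.0419
72 tan 0.7 rad -1.0 ang -163.0 r 0.0419
84 tan 0.7 rad -1.4 ang -175.0 r 0.0419
96 tan 2.0 rad -0.6 ang 173.0 r 0.0419
108 tan 1.1 rad -0.5 ang 161.0 r 0.0419
120 tan 1.8 rad -2.2 ang 148.9 r 0.0419
132 tan 1.5 rad 0.3 ang 136.8 r 0.0419
144 tan 0.6 rad -0.6 ang 124.8 r 0.0420
156 tan 1.5 rad -0.7 ang 113.1 r 0.0420
168 tan 1.1 rad -1.6 ang 101.4 r 0.0420
180 tan 1.3 rad -1.3 ang 89.5 r 0.0420
192 tan 1.1 rad -1.5 ang 77.5 r 0.0420
204 tan 1.3 rad -0.1 ang 65.3 r 0.0421
216 tan 0.8 rad -0.4 ang 52.8 r 0.0421
228 tan 1.5 rad -0.4 ang 40.6 r 0.0421
240 tan 1.9 rad 0.3 ang 28.7 r 0.0421
252 tan 1.7 rad -0.1 ang 16.8 r 0.0421
264 tan 1.1 rad -0.9 ang 4.8 r 0.0421
276 tan 0.9 rad 0.4 ang -7.2 r 0.0421
288 tan -11.1 rad -1.2 ang -13.1 r 0.0423
12.9583 0.015472880714609878
```

The wheel hit its stop at about 283°: the force jumped to 11 N. I'll ease off, release and check the jaw before moving over the fitting.

Run:
```python
from w import *
a=np.radians(-12.5); servo_line([*(W+R*np.array([np.cos(a),np.sin(a)])),.122],.03)
print(current_contact_force())
grip(.045); p=current_eef_pos(); servo_line([p[0],p[1],.21],.12)
move_pose([.517,.0368,.30],O); move_pose([.35,-.2,.35],O)
print(current_clock())
t=snapshot("top"); cv2.imwrite("pics/t2.png",np.clip(255*(cv2.resize(t[165:305,225:385],None,fx=4.25,fy=4.25,interpolation=2)/255.)**.55,0,255).astype(np.uint8))
```

```text
[1.3769101  0.88089767 1.43608762]
16.8583
```

View pics/t2.png

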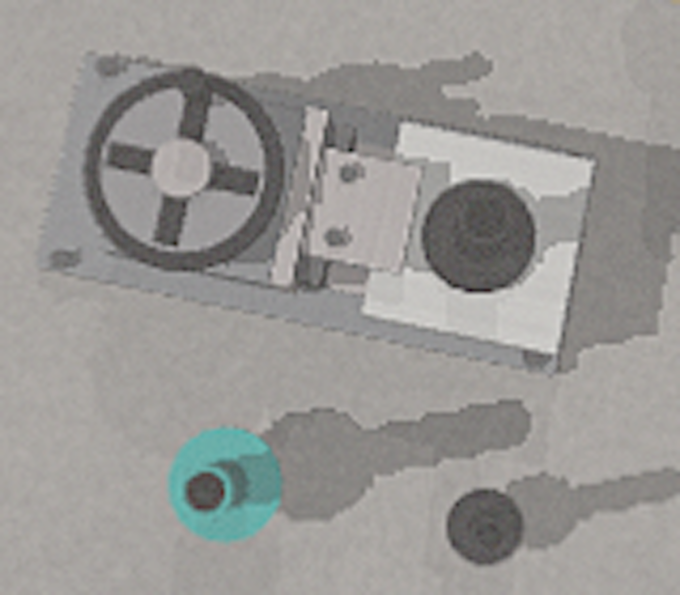

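The jaw's back is now at the stop bar (crop x≈318), and the flange at (479,235) is fully clear. Next: grip and draw out.

Run:
```python
from w import *
c=onz("top",((479.5)/4.25-.5+225,235.5/4.25-.5+165),.061); print(c)
P=[.517,.0368]
move_pose([*P,.22],O); grip(.06,50)
print(servo_line([*P,.128],.1,contact_N=6),current_eef_pos(),current_contact_force())
grip(0,50); print(current_opening(),current_grasp_force(),current_contact_force())
servo_line([*P,.16],.06); print(current_contact_force(),current_opening())
servo_line([*P,.33],.12); print(current_contact_force(),current_opening(),current_grasp_force(),current_clock())
```

```text
[0.51648907 0.03724182 0.061     ]
False [0.51746696 0.03675693 0.12844256] [ 0.1365018  -0.11921666  0.41447531]
0.0259342264648746 49.99066825490445 [-1.26781526  0.20844379  0.95299355]
[-1.02683444  0.15698726 -1.31312343] 0.026175105191376873
[ 0.68797484 -0.69082393 -1.54564897] 0.026447287566345568 49.98935563489795 22.725
```

Run:
```python
from w import *
from scipy.spatial.transform import Rotation as Ro
a=np.radians(75); z=np.array([np.cos(a),np.sin(a),0]); y=np.array([-np.sin(a),np.cos(a),0])
# grasp point 3 mm ahead of the TCP
tgt=np.array([.495,-.28,.22])-.003*z
move_pose([.495,-.28,.35],O)
best=None
for s in(1,-1):
    o=Ro.from_matrix(np.c_[np.cross(s*y,z),s*y,z]).as_euler('xyz',degrees=True)
    q=inverse_kinematics(tgt+[0,0,.12],o)
    if q is not None:
        d=np.abs(np.array(q)-current_q()).max(); print(s,np.round(q),d)
        if best is None or d<best[0]: best=(d,o)
o=best[1]
move_pose(tgt+[0,0,.12],o); servo_line(tgt,.1); wait(.6)
print(current_eef_pos(),current_tcp_rot(),current_contact_force(),current_opening(),current_grasp_force(),current_clock())
s=snapshot("side"); cv2.imwrite("pics/s3.png",s)
```

```text
1 [-62.  49.  78.  58. 126. 133.] 173.62610557500432
-1 [-62.  49.  78.  58. 126. -47.] 57.51590815381106
[ 0.49422504 -0.28287818  0.2200051 ] [-17.16338602 -89.99824857 -87.83586104] [ 0.18844229 -0.02052479 -2.17690271] 0.026257130682906485 49.98981229495257 26.8333<sys>:0: UserWarning: Gimbal lock detected. Setting third angle to zero since it is not possible to uniquely determine all angles.
```

View pics/s3.png

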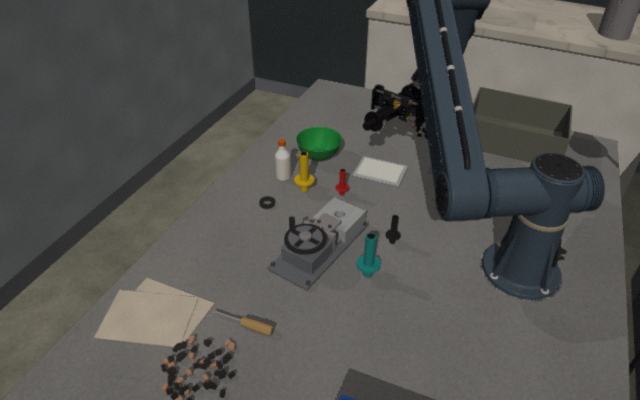

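The fitting is held in the gripper, with its flange seen at about (372,121). The nest is empty, the jaw is back and the bystanders are untouched. I'll check that the flange is level by projection before signing off.

Run:
```python
from h import *
a=np.radians(75);z=np.array([np.cos(a),np.sin(a),0])
for n in(0,41-0,70,108): print(n,proj("side",np.array([.495,-.28,.22])+z*n/1e3))
s=cv2.imread("pics/s3.png")[80:155,345:445]; cv2.imwrite("pics/c3.png",np.clip(255*(cv2.resize(s,None,fx=7,fy=7,interpolation=2)/255.)**.5,0,255).astype(np.uint8))
```

```text
0 [385.05848481 113.82622634]
41 [377.76376912 118.95745646]
70 [372.45174977 122.69548444]
108 [365.29203728 127.73565947]
```

View pics/c3.png

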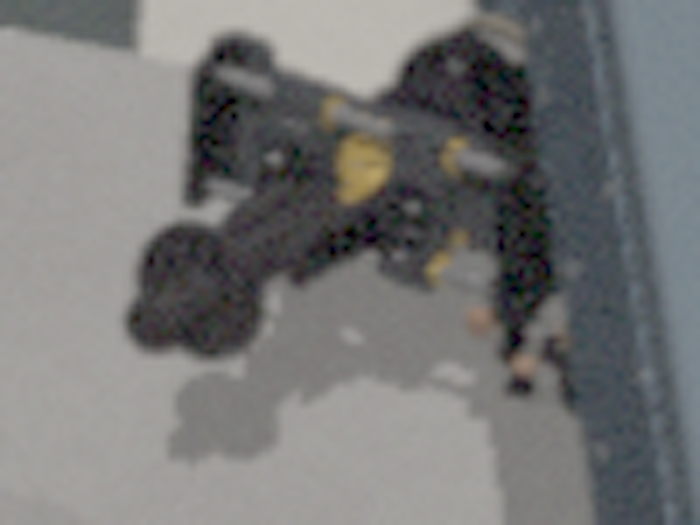

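The flange is at (373.3,121.4) against a predicted (373,122.3), and the stub end agrees to within about 2 px, so the fitting is level.

```bash
python3 -c "
from bench import *
print(max(map(abs,current_joint_velocities())),current_grasp_force());print(sign_off(),current_clock())"
```

```text
0.09385462948909726 49.98976639006287
the job is handed in; nothing more can be done
the job is handed in; nothing more can be done
```

The job is handed in, with no verdict shown: the jaw was wound back to its stop, and the gripper was holding the black fitting still and level about 22 cm above the viewing plate's centre, at 27 s of the allowed 58 s.

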